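# Run three wooden balls through the stock dispenser and hold its gate open

### The arm

A 7-joint arm with a two-finger parallel gripper is mounted at the origin on the work surface. World frame = base frame: x ahead of the robot, y to its left, z up, the work surface at z = 0. Lengths are in m, angles in rad, forces in N, time in s.
With the tool pointing down it reaches from about 0.425 to 0.95 m from the base axis. Payload 4.7 kg.
Tool frame: the origin (TCP) lies on the centre line of the jaws, within the pads' length; the fingertips stand 8 mm ahead of it and the grasp point (between the pads) lies 11 mm behind it; x points along the fingers, y is the direction in which the jaws open and shut, and the axes are right-handed (so a half turn about x gives the same grasp; the last joint's range is limited). The gripper opens to 87 mm and grips with 3 to 60 N. Pads are 19 mm wide; open, the fingers measure 117 mm over their backs; the gripper's body (75 mm by 190 mm) begins 51 mm behind the grasp point.
Start: joints at [1.267, 0.469, -0.049, 1.532, 0.024, 1.141, -0.082], TCP at [0.183, -0.65, 0.231] pointing down, gripper open.
Joint ranges: [-2.59, 2.59], [-0.33, 1.99], [-1.39, 1.29], [0.1, 2.45], [-1.04, 4.18], [0.21, 1.99], [-2.66, 2.66]. Speed limits (rad/s): [2.57, 2.57, 3.14, 3.14, 3.14, 3.14, 3.14].

### API

Orientations are given as a rotation vector (axis times angle).
In Python, from bench import read_state, vision, r gives the robot as it stands.
- The arm moves only by the shell command python3 -m handwheel 'ROWS' [FORCE]. ROWS is JSON, a list of rows, each an object of numbers: "tx", "ty", "tz": the shift along the tool's x, y, z in units of 4 cm (1.0 is 4 cm); "roll": the turn about the tool's x in units of 5 degrees (1.0 is 5 degrees); "hand": the finger opening in mm, from 0 to 87. A call has exactly 5 rows; each row shifts and turns the commanded pose from where the row before left it, along the tool's axes as they then stand; what a row does not reach is not made up. A row lasts 1/12 s, in which the tool goes at most 41.7 mm and 7.16 degrees, less where a joint would pass 70% of its speed; a pose out of reach is approached as far as the arm can. A call with a number of a shift or a turn outside -1 to 1 is refused whole. A call with a gripper value outside its range is refused whole. The fingers move at their own pace and stop on an object; FORCE is the grip in N (left out, the last holds). Time passes only in rows, so rows that do not move let the fingers close, or fill a call up. It gives the time, the measured TCP pose, the force and the opening at its end, in the units of the state.
- read_state(): the state, without advancing time (a new reading comes with each control period).
- vision.get_image(name): name is "scene" or "top" or "wrist"; returns the picture (420x560x3 uint8, red, green, blue); there is no depth.
- vision.camera_info(name): a dict with "fx", "fy", "cx", "cy" (pixels), "xyz" and "orientation" of the camera in the world. Camera axes: x right, y down, z forward; pixel columns grow to the right and rows downward; lengths in m; the calibration is good to about 2 mm. A picture is of the moment at which its call begins: read the wrist's pose just before it. camera_info takes no time and is no camera call; for the wrist camera it gives the pose at the moment of the call.
- r.close_job(): hands the job in, once; it reports no verdict.
The state is a dict: "time_s": time; "qpos": joint angles; "qd": joint speeds; "tau": joint torques, N m; "tool_pos": TCP position; "eef_rot": TCP orientation; "contact_force": force on the tool from outside, world axes, zero at the start; "wrist_torque": the same for the moment, N m; "width": finger opening in m.
Only numpy, scipy, OpenCV 4.12 (cv2) and the standard library are available. Lean on these libraries where they do the work, as an engineer would, in place of code of your own. Each camera call takes 0.05 s, during which the arm holds its last target.

### The job

Lift the bar of the dispenser's tip pan until the pan is tilted to about 45 degrees, wait there a moment so that all three wooden balls run into the closed chute, then bring the pan back down level. Then pull the black tab of the spring-return gate out until its middle lines up with the white mark clip on the slide bed, so that the balls run out into the cardboard catch bin, and finish holding the tab there: the job ends with the gate still held open in the gripper. Leave the other things on the bench where they are.

Things in the scene. Friction and masses are not known exactly. Their poses are not given: they have to be found in the camera images.
- dispenser: Ball dispenser of grey metal, fixed. Origin on the bench below the middle line of its chute, z up. Along its y: tip pan at the +y end, hinged at y = 65 mm; open chute 38 mm wide inside, sloping down from y = 85 mm (floor 120 mm high) to y = -115 mm (80 mm), walls 46 mm above its floor; gate across it at y = -90 mm; then the catch bin. The slide bed and black tab stick out to +x at y = -90 mm.
- pan (a joint): Tilt of the tip pan, rad: 0 level (as it starts), grows as the bar is lifted, stop at 1.05. 45 degrees = 0.785. The hinge is stiff: the pan stays where it is left, and takes about 5 N at the bar to lift and less than 3 N to lower.
- pan_hinge (a point): Point on the pan's hinge axis, in the middle of the pan's width, 125 mm above the bench. The hinge axis runs along the dispenser's x. The pan is the bare metal trough, 150 mm long, 36 mm wide, its back wall 94 mm wide.
- pan_bar (a point): Middle of the pan's lifting bar: round steel, 12 mm thick, along the hinge axis, 74 mm free between its side arms; it can turn between the fingers. Pan level: 190 mm from the hinge towards +y and 15 mm above it (140 mm above the bench), 35 mm clear of the pan's back wall, nothing below. Pan at 45 degrees: 124 mm from the hinge horizontally, 145 mm above it. Circle radius 191 mm.
- gate (a joint): How far the slide gate is pulled out, m: 0 shut (as it starts), stop at 0.085, moves to the dispenser's +x. Spring: about 3 N at the start, 7 N at 0.065; it snaps shut when released.
- gate_tab (a point): Middle of the gate's upright black tab, 105 mm above the bench: 14 mm thick along the dispenser's x (the pull direction), 36 mm wide along y, from 78 to 130 mm above the bench; a flat tongue lies under it (top at 78 mm). Gate shut: 85 mm to +x of the chute's middle line, its inner face 51 mm clear of the chute wall (wall top 131 mm above the bench there).
- mark (a point): Top of the white mark clip on the edge of the slide bed, a bar 6 mm wide along x, 20 mm along y, 74 mm above the bench; 35 mm to the +y side of the tab's path, 54 to 74 mm further out than the tab starts. The clip can be anywhere in that range. Its axes are those of the dispenser.
- catch_bin: Open cardboard bin, 170 mm (x) by 160 mm (y), 65 mm tall, walls 4 mm, fixed to the bench under the chute's lower end. Origin: centre of its underside.
- ball1_center (a point): Centre of a loose wooden ball, 30 mm across, 12 g; it starts at the back of the tip pan.
- ball2_center (a point): Centre of a loose wooden ball, 30 mm across, 12 g; it starts at the back of the tip pan.
- ball3_center (a point): Centre of a loose wooden ball, 30 mm across, 12 g; it starts at the back of the tip pan.
- carton: Bystander: small closed cardboard box 70 x 90 x 50 mm tall beside the catch bin and the slide bed. Origin: centre of the underside.
- tape_roll: Bystander: roll of clear tape lying flat, 90 mm across, 48 mm tall, beyond the chute. Origin: centre of the underside.
- tape_stand: Bystander: desk tape dispenser 50 x 140 mm, 90 mm tall. Origin: centre of the underside.
- scanner: Bystander: hand scanner lying on the bench, head 45 x 75 mm, 30 mm tall, handle to its +y, about 180 mm long in all. Origin: under the centre of the head.
- pen_pot: Bystander: grey cup 70 mm across, 90 mm tall. Origin: centre of the underside.
- stapler: Bystander: stapler 35 x 150 mm, 39 mm tall. Origin: centre of the underside.
- glue: Bystander: white bottle 50 mm across, 110 mm tall. Origin: centre of the underside.
There are look-alikes about, which are no part of the job. Leave any green or yellow look-alike of the catch_bin alone.

How it is judged:
On the way, in this order (a step that is already met when the one before it is completed fails the run):
1. the pan is tilted to about 45 degrees (35 to 55) and kept there for 0.3 s (value of joint pan between 0.61 and 0.96 rad), for 0.3 s.
2. the pan is back level (within 4 degrees) with all three balls in the chute behind the shut gate (value of joint pan below 0.07 rad and value of joint gate below 0.008 m and y of ball1_center in the frame of dispenser between -0.09 and 0.085 m and z of ball1_center in the frame of dispenser between 0.09 and 0.145 m and x of ball1_center in the frame of dispenser between -0.019 and 0.019 m and y of ball2_center in the frame of dispenser between -0.09 and 0.085 m and z of ball2_center in the frame of dispenser between 0.09 and 0.145 m and x of ball2_center in the frame of dispenser between -0.019 and 0.019 m and y of ball3_center in the frame of dispenser between -0.09 and 0.085 m and z of ball3_center in the frame of dispenser between 0.09 and 0.145 m and x of ball3_center in the frame of dispenser between -0.019 and 0.019 m), for 0.2 s.
At the end, for the whole second after the job is handed in: The gate tab's middle is within 6 mm of the mark along the pull direction and held there by the gripper's fingers (more than 1 N on the gate), the pan is level within 4 degrees, and all three balls lie in the catch bin (x of gate_tab in the frame of mark between -0.006 and 0.006 m and contact force between the fingers and gate above 1 N and value of joint pan below 0.07 rad and x of ball1_center in the frame of catch_bin between -0.085 and 0.085 m and y of ball1_center in the frame of catch_bin between -0.08 and 0.08 m and z of each of ball1_center, ball2_center, ball3_center in the frame of catch_bin below 0.06 m and x of ball2_center in the frame of catch_bin between -0.085 and 0.085 m and y of ball2_center in the frame of catch_bin between -0.08 and 0.08 m and x of ball3_center in the frame of catch_bin between -0.085 and 0.085 m and y of ball3_center in the frame of catch_bin between -0.08 and 0.08 m); the arm keeps its last pose, push and grip.
It fails at once if a bystander was moved by more than 30 mm (distance of any of carton, tape_roll, tape_stand, scanner, pen_pot, stapler, glue from where it was at the start of the episode above 0.03 m).
It also fails if it takes over 61 s, if anything falls off the work surface, if the arm or the gripper's body presses on something with over 40 N, if the wrist force passes 120 N, or if a joint passes its speed limit or range.

## Working session

There is one attempt and no reset: what is moved stays moved. The work goes in short steps, Python scripts to look and compute and a shell command to move; the robot and the scene stay as the last step left them, time stands still between calls to the robot, and variables do not carry over. Pictures are saved under pics/ and viewed, and the job is handed in when it is done.

```bash
ls; mkdir -p pics; python3 - <<'E'
from bench import read_state, vision, r
import cv2
s=read_state();print(s)
for n in ["scene","top","wrist"]:
    print(n,vision.camera_info(n))
    im=vision.get_image(n); cv2.imwrite(f"pics/{n}0.png",im[:,:,::-1])
E
```

```text
pics
{'time_s': 0.0, 'qpos': array([ 1.26712445,  0.46947544, -0.04861068,  1.53369014,  0.02410206,
        1.14102162, -0.0822874 ]), 'qd': array([-1.24872210e-03, -7.11145941e-04, -4.08868021e-05,  2.79890674e-04,
       -6.35285340e-04, -2.09594316e-03,  8.97678749e-04]), 'tau': array([ 3.09701582e-04, -5.07972729e+01, -8.04975349e-02, -2.36152089e+01,
       -6.14383514e-02,  3.78999487e-02,  1.90420578e-04]), 'tool_pos': array([ 0.18300353, -0.64910347,  0.22947817]), 'eef_rot': array([ 2.07483641,  0.28904573, -2.07555654]), 'contact_force': array([0.94081706, 0.35743255, 0.59398262]), 'wrist_torque': array([ 0.04855142,  0.00529719, -0.04441991]), 'width': 0.0870318191021083}
scene {'fx': 433.51496686520807, 'fy': 433.51496686520807, 'cx': 279.4939516222382, 'cy': 212.07933111896833, 'xyz': array([1.31445896, 0.33275417, 1.1295742 ]), 'orientation': array([-1.35923353, -2.22049978,  0.86424824])}
top {'fx': 444.7708687063689, 'fy': 444.7708687063689, 'cx': 278.14966102584106, 'cy': 207.2046824526335, 'xyz': array([ 0.33417656, -0.07394254,  1.49756708]), 'orientation': array([-2.19870767,  2.13491495, -0.10868923])}
wrist {'fx': 349.03991945631213, 'fy': 349.03991945631213, 'cx': 276.47576887841444, 'cy': 209.08072179830597, 'xyz': array([ 0.26516557, -0.62572383,  0.38341079]), 'orientation': array([ 2.29897498, -1.74005972, -0.27362394])}
```

View pics/scene0.png

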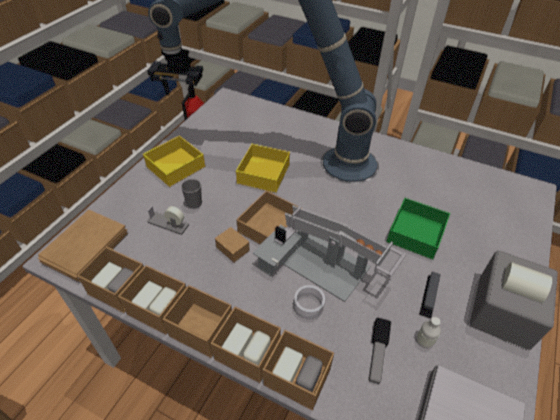

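View pics/top0.png

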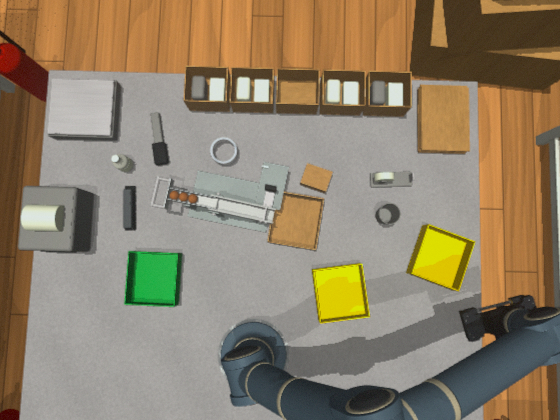

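View pics/wrist0.png

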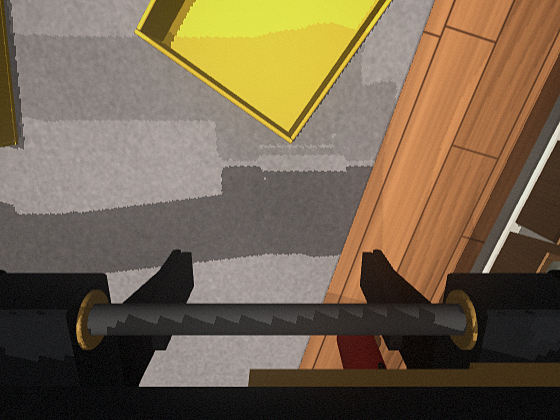

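```bash
python3 - <<'E'
import cv2
a=cv2.imread('pics/top0.png');b=cv2.imread('pics/scene0.png')
cv2.imwrite('pics/topc.png',cv2.resize(a[150:260,140:340],None,fx=4,fy=4,interpolation=cv2.INTER_CUBIC))
cv2.imwrite('pics/scenec.png',cv2.resize(b[185:310,225:415],None,fx=4,fy=4,interpolation=cv2.INTER_CUBIC))
E
```

```text
(no output)
```

View pics/topc.png

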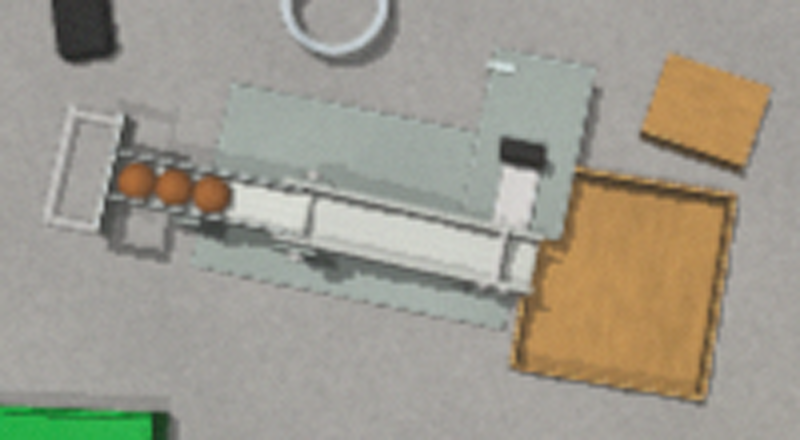

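View pics/scenec.png

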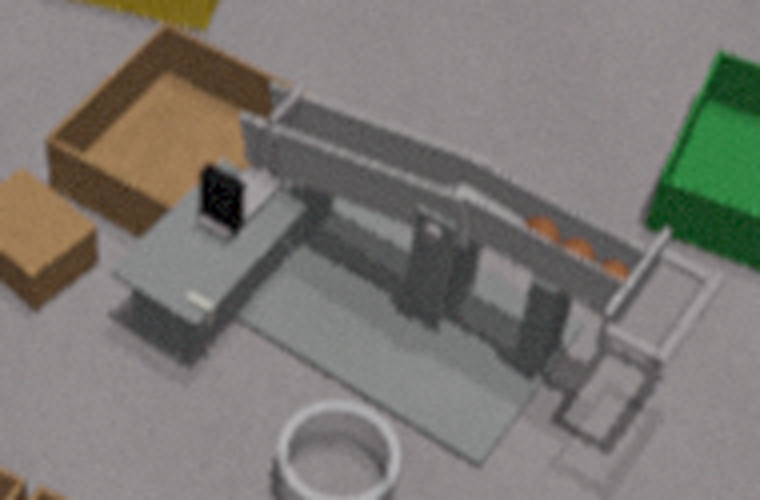

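Candidates. Bar: the pale frame's outer bar at top (155,192), versus the back wall at (168,193). Tab: the only black upright, at top (271,188), versus the black scanner head (160,155) and the black stapler (129,208). Mark: the white clip at top (265,167), versus the white tongue (269,198). Bin: the brown one at (297,221), versus the yellow and green ones and the carton (317,177). I choose the bar, the tab, the clip and the brown bin, and triangulate next.

```bash
cat > h.py <<'E'
import numpy as np, cv2
from scipy.spatial.transform import Rotation as R
from bench import read_state, vision, r
def ray(info,uv):
    d=np.array([(uv[0]-info['cx'])/info['fx'],(uv[1]-info['cy'])/info['fy'],1.])
    d=R.from_rotvec(info['orientation']).as_matrix()@d
    return np.array(info['xyz']),d/np.linalg.norm(d)
def onz(info,uv,z):
    o,d=ray(info,uv); return o+d*(z-o[2])/d[2]
def tri(rays):
    A=np.zeros((3,3));b=np.zeros(3)
    for o,d in rays:
        P=np.eye(3)-np.outer(d,d);A+=P;b+=P@o
    p=np.linalg.solve(A,b)
    return p,[np.linalg.norm((np.eye(3)-np.outer(d,d))@(p-o)) for o,d in rays]
def snap(n,name=None):
    i=vision.camera_info(n); im=vision.get_image(n)[:,:,::-1].copy()
    if name: cv2.imwrite('pics/'+name+'.png',im)
    return i,im
E
python3 - <<'E'
from h import *
T=vision.camera_info('top');S=vision.camera_info('scene')
t=lambda u,v:(140+(u+.5)/4-.5,150+(v+.5)/4-.5)
s=lambda u,v:(225+(u+.5)/4-.5,185+(v+.5)/4-.5)
for n,a,b in [("bar+x",(72,108),(660,350)),("bar-x",(50,228),(715,280)),("wall+x",(124,115),(610,315)),("wall-x",(101,232),(665,235)),("mark",(500,67),(200,300)),("ball1",(136,180),(616,270)),("ball3",(211,192),(543,228))]:
    p,e=tri([ray(T,t(*a)),ray(S,s(*b))]);print(n,p.round(4),np.round(e,4))
print('bar z.14',onz(T,t(72,108),.14),onz(T,t(50,228),.14))
# colour: tab, bin
im=cv2.imread('pics/top0.png')
m=(im.max(2)<50).astype(np.uint8);m[:,:262]=0;m[:,280:]=0;m[:180]=0;m[197:]=0
ys,xs=np.nonzero(m);print('tab px',xs.mean(),ys.mean(),xs.min(),xs.max(),ys.min(),ys.max())
print('tab top z.13',onz(T,(xs.mean(),ys.mean()),.13))
print('mark z.074',onz(T,t(500,67),.074))
for uv in [(577,172),(735,195),(706,400),(514,370)]: print('bin',onz(T,t(*uv),.065))
E
```

```text
bar+x [0.5564 0.3038 0.1537] [0.0002 0.0002]
bar-x [0.4653 0.3204 0.1364] [0.0004 0.0004]
wall+x [0.5505 0.2632 0.1614] [0.0017 0.0017]
wall-x [0.461  0.2763 0.1581] [0.0014 0.0014]
mark [ 0.6128 -0.0202  0.0783] [0.0004 0.0004]
ball1 [0.5022 0.2539 0.151 ] [0.0017 0.0017]
ball3 [0.494  0.1952 0.1563] [0.0017 0.0017]
bar z.14 [0.55871135 0.30740575 0.14      ] [0.46506951 0.31893641 0.14      ]
tab px 269.0 189.4 266 272 189 190
tab top z.13 [ 0.53038259 -0.03780414  0.13      ]
mark z.074 [ 0.61347997 -0.01972815  0.074     ]
bin [ 0.53055151 -0.08473221  0.065     ]
bin [ 0.51549699 -0.21335665  0.065     ]
bin [ 0.34930576 -0.19327753  0.065     ]
bin [ 0.36873723 -0.03868412  0.065     ]
```

```bash
python3 - <<'E'
from h import *
s=read_state();M=R.from_rotvec(s['eef_rot']).as_matrix();print(M.round(3))
i=vision.camera_info('wrist');C=R.from_rotvec(i['orientation']).as_matrix()
print((M.T@(i['xyz']-s['tool_pos'])).round(4));print((M.T@C).round(3))
E
```

```text
[[-0.     0.271 -0.962]
 [ 0.001 -0.962 -0.271]
 [-1.    -0.001  0.   ]]
[-0.1538 -0.0005 -0.0854]
[[ 0.    -0.305  0.952]
 [ 1.    -0.    -0.   ]
 [ 0.     0.952  0.305]]
```

```bash
python3 -m handwheel '[{"ty":-0.49,"tz":-0.9},{"ty":-0.49,"tz":-0.9},{"ty":-0.49,"tz":-0.9},{"ty":-0.49,"tz":-0.9},{"ty":-0.49,"tz":-0.9}]'; python3 -m handwheel '[{"ty":-0.49,"tz":-0.9},{"ty":-0.49,"tz":-0.9},{"ty":-0.49,"tz":-0.9},{"ty":-0.49,"tz":-0.9},{"ty":-0.49,"tz":-0.9}]'; python3 -c "
from bench import read_state
print(read_state()['qpos'])"
```

```text
[ 1.26710585  0.46924879 -0.04858377  1.53340928  0.02409129  1.14099573
 -0.08229514]schema error: expected keys tx, ty, tz, roll, hand
schema error: expected keys tx, ty, tz, roll, hand
```

```bash
python3 -m handwheel '[{"tx":0,"ty":-0.49,"tz":-0.9,"roll":0,"hand":87},{"tx":0,"ty":-0.49,"tz":-0.9,"roll":0,"hand":87},{"tx":0,"ty":-0.49,"tz":-0.9,"roll":0,"hand":87},{"tx":0,"ty":-0.49,"tz":-0.9,"roll":0,"hand":87},{"tx":0,"ty":-0.49,"tz":-0.9,"roll":0,"hand":87}]'; python3 -m handwheel '[{"tx":0,"ty":-0.49,"tz":-0.9,"roll":0,"hand":87},{"tx":0,"ty":-0.49,"tz":-0.9,"roll":0,"hand":87},{"tx":0,"ty":-0.49,"tz":-0.9,"roll":0,"hand":87},{"tx":0,"ty":-0.49,"tz":-0.9,"roll":0,"hand":87},{"tx":0,"ty":-0.49,"tz":-0.9,"roll":0,"hand":87}]';  python3 -c "
from bench import read_state
print(read_state()['qpos'])"
```

```text
time_s: 0.57
tool_pos: [0.3308, -0.5049, 0.2303]
eef_rot: [2.075, 0.287, -2.075]
contact_force: [0.4, -0.2, 0.3]
width: 0.0869
time_s: 0.98
tool_pos: [0.4775, -0.3617, 0.2305]
eef_rot: [2.074, 0.287, -2.075]
contact_force: [-0.0, -0.2, -0.2]
width: 0.0869
[ 0.72478952  0.35349617 -0.19091443  1.71351874  0.07465359  1.08177094
 -0.78589531]
```

```bash
python3 -m handwheel '[{"tx":0,"ty":-0.85,"tz":-0.5,"roll":0,"hand":87},{"tx":0,"ty":-0.85,"tz":-0.5,"roll":0,"hand":87},{"tx":0,"ty":-0.85,"tz":-0.5,"roll":0,"hand":87},{"tx":0,"ty":-0.85,"tz":-0.5,"roll":0,"hand":87},{"tx":0,"ty":-0.85,"tz":-0.5,"roll":0,"hand":87}]'; python3 -m handwheel '[{"tx":0,"ty":-0.4,"tz":0,"roll":1,"hand":87},{"tx":0,"ty":-0.4,"tz":-0.2,"roll":1,"hand":87},{"tx":0,"ty":-0.4,"tz":-0.2,"roll":1,"hand":60},{"tx":0,"ty":-0.4,"tz":-0.2,"roll":1,"hand":40},{"tx":0,"ty":0,"tz":0,"roll":0.8,"hand":30}]';  python3 -m handwheel '[{"tx":0,"ty":0,"tz":0,"roll":0,"hand":30},{"tx":0,"ty":0,"tz":0,"roll":0,"hand":30},{"tx":0,"ty":0,"tz":0,"roll":0,"hand":30},{"tx":0,"ty":0,"tz":0,"roll":0,"hand":30},{"tx":0,"ty":0,"tz":0,"roll":0,"hand":30}]'; python3 - <<'E'
from h import *
i,im=snap('wrist','w1');np.save('w1.npy',i,allow_pickle=True);print(i,read_state()['qpos'])
E
```

```text
time_s: 1.4
tool_pos: [0.5266, -0.1707, 0.2304]
eef_rot: [2.074, 0.287, -2.075]
contact_force: [-0.4, 0.3, 0.4]
width: 0.0869
time_s: 1.82
tool_pos: [0.5425, -0.1026, 0.2305]
eef_rot: [-2.147, 0.15, 2.146]
contact_force: [0.2, 0.8, 0.8]
width: 0.0746
time_s: 2.23
tool_pos: [0.5411, -0.1079, 0.2305]
eef_rot: [-2.146, 0.156, 2.147]
contact_force: [-1.0, -0.2, -0.7]
width: 0.042
{'fx': 349.03991945631213, 'fy': 349.03991945631213, 'cx': 276.47576887841444, 'cy': 209.08072179830597, 'xyz': array([ 0.62542355, -0.1191855 ,  0.38430918]), 'orientation': array([ 1.9094172 , -2.20809738, -0.34450765])} [ 0.31894241  0.2811874  -0.24340422  1.81848854  0.07726239  1.05116417
 -1.66916287]
```

View pics/w1.png

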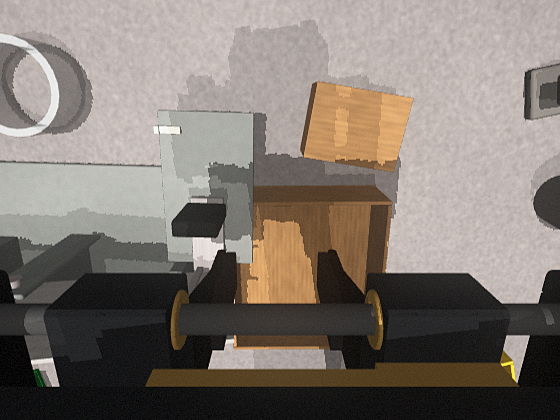

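```bash
python3 - <<'E'
import cv2
a=cv2.imread('pics/w1.png')
cv2.imwrite('pics/w1c.png',cv2.resize(a[100:250,130:290],None,fx=4,fy=4,interpolation=cv2.INTER_CUBIC))
E
```

```text
(no output)
```

View pics/w1c.png

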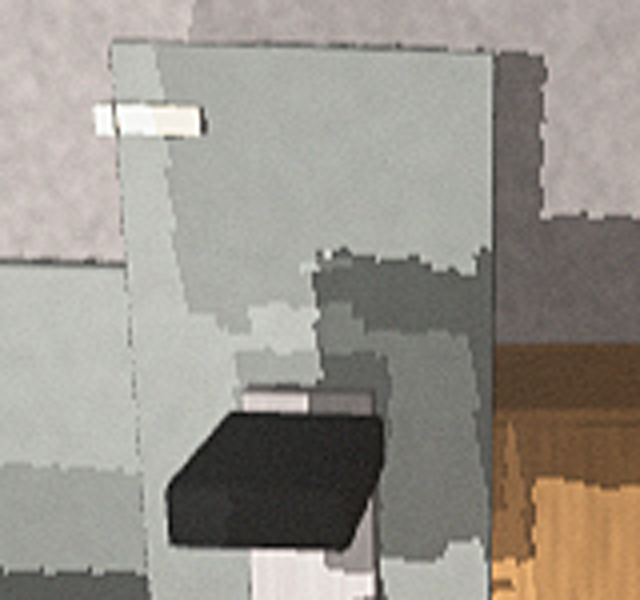

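```bash
python3 - <<'E'
from h import *
a=cv2.imread('pics/w1.png')[190:245,160:240].astype(float)
b=np.clip((a-10)*6,0,255).astype(np.uint8)
cv2.imwrite('pics/w1d.png',cv2.resize(b,None,fx=9,fy=9,interpolation=cv2.INTER_CUBIC))
i=np.load('w1.npy',allow_pickle=True).item()
f=lambda u,v:(130+(u+.5)/4-.5,100+(v+.5)/4-.5)
for uv in [(95,103),(203,104),(203,137),(95,135)]: print('mark',onz(i,f(*uv),.074))
for uv in [(168,488),(170,546),(350,549)]: print('tabtop',onz(i,f(*uv),.13))
for uv in [(240,412),(383,415)]: print('tabbot',onz(i,f(*uv),.078))
for uv in [(113,40),(150,597),(493,53),(490,590)]: print('bed',onz(i,f(*uv),.07))
E
```

```text
mark [ 0.61796973 -0.01029268  0.074     ]
mark [ 0.61438557 -0.03340465  0.074     ]
mark [ 0.607518   -0.03180747  0.074     ]
mark [ 0.61133776 -0.0085861   0.074     ]
tabtop [ 0.54653411 -0.02571444  0.13      ]
tabtop [ 0.53468302 -0.02326509  0.13      ]
tabtop [ 0.52896554 -0.05806842  0.13      ]
tabbot [ 0.54607032 -0.02725729  0.078     ]
tabbot [ 0.54063875 -0.05952378  0.078     ]
bed [ 0.6302722  -0.01608226  0.07      ]
bed [0.50083149 0.00737797 0.07      ]
bed [ 0.61571386 -0.09708427  0.07      ]
bed [ 0.49063493 -0.07545984  0.07      ]
```

View pics/w1d.png

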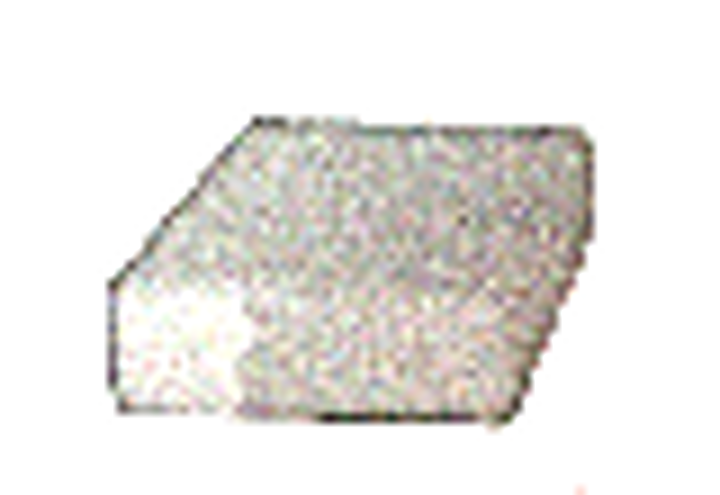

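```bash
cat > g.py <<'E'
from h import *
import sys
s=read_state();M=R.from_rotvec(s['eef_rot']).as_matrix()
print(s['time_s'],s['tool_pos'].round(4),'ty',M[:,1].round(4),'ang',np.degrees(np.arctan2(M[1,1],M[0,1])).round(2),'F',s['contact_force'].round(1),s['width'].round(4))
if len(sys.argv)>3:
    d=M.T@(np.array([float(v) for v in sys.argv[1:4]])-s['tool_pos']);print('units',(d/.04).round(3))
E
python3 g.py .5106 .3124 .23
```

```text
Traceback (most recent call last):
  File "g.py", line 4, in <module>
    print(s['time_s'],s['tool_pos'].round(4),'ty',M[:,1].round(4),'ang',np.degrees(np.arctan2(M[1,1],M[0,1])).round(2),'F',s['contact_force'].round(1),s['width'].round(4))
                                                                                                                                                       ^^^^^^^^^^^^^^^^
AttributeError: 'float' object has no attribute 'round'
```

```bash
sed -i "s/s\['width'\].round(4)/round(s['width'],4)/" g.py
python3 g.py .5106 .3124 .23
```

```text
2.2833 [ 0.5411 -0.1078  0.2305] ty [-1.442e-01 -9.896e-01  1.000e-04] ang -98.29 F [-0.1 -0.1  0. ] 0.0379
units [  0.011 -10.284   2.269]
```

```bash
python3 -m handwheel '[{"tx":0,"ty":-1,"tz":0.25,"roll":0.13,"hand":30},{"tx":0,"ty":-1,"tz":0.25,"roll":0.13,"hand":30},{"tx":0,"ty":-1,"tz":0.25,"roll":0,"hand":30},{"tx":0,"ty":-1,"tz":0.25,"roll":0,"hand":30},{"tx":0,"ty":-1,"tz":0.25,"roll":0,"hand":30}]'; python3 -m handwheel '[{"tx":0,"ty":-1,"tz":0.25,"roll":0,"hand":30},{"tx":0,"ty":-1,"tz":0.3,"roll":0,"hand":30},{"tx":0,"ty":-1,"tz":0.3,"roll":0,"hand":30},{"tx":0,"ty":-0.2,"tz":0.2,"roll":0,"hand":30},{"tx":0,"ty":0,"tz":0,"roll":0,"hand":30}]';  python3 -m handwheel '[{"tx":0,"ty":0,"tz":0,"roll":0,"hand":30},{"tx":0,"ty":0,"tz":0,"roll":0,"hand":30},{"tx":0,"ty":0,"tz":0,"roll":0,"hand":30},{"tx":0,"ty":0,"tz":0,"roll":0,"hand":30},{"tx":0,"ty":0,"tz":0,"roll":0,"hand":30}]'; python3 - <<'E'
from h import *
i,im=snap('wrist','w2');np.save('w2.npy',i,allow_pickle=True);print(i['xyz'],read_state()['qpos'])
E
python3 g.py
```

```text
time_s: 2.7
tool_pos: [0.5234, 0.0996, 0.2308]
eef_rot: [-2.135, 0.179, 2.133]
contact_force: [0.1, -0.8, -0.5]
width: 0.0299
time_s: 3.12
tool_pos: [0.5015, 0.2359, 0.2307]
eef_rot: [-2.137, 0.168, 2.139]
contact_force: [-0.4, -0.3, -0.9]
width: 0.0298
time_s: 3.53
tool_pos: [0.5042, 0.2299, 0.2306]
eef_rot: [-2.134, 0.181, 2.133]
contact_force: [0.3, -1.6, -0.0]
width: 0.0299
[0.58819712 0.21659041 0.38439229] [-0.17338452  0.30219202 -0.40941366  1.80557665  0.13653086  1.06142681
 -2.3724181 ]
3.5833 [0.5041 0.2302 0.2306] ty [-1.678e-01 -9.858e-01  2.000e-04] ang -99.66 F [-0.2  0.4  0.6] 0.0302
```

View pics/w2.png

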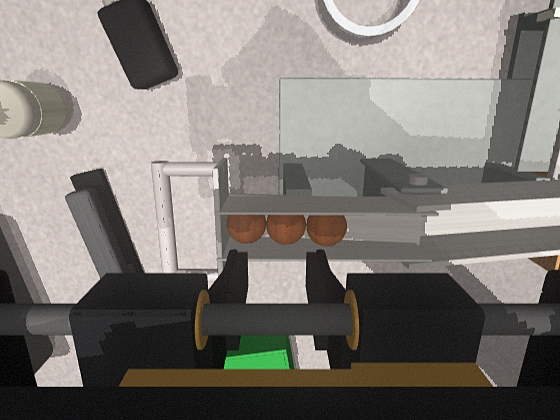

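```bash
python3 - <<'E'
from h import *
a=cv2.imread('pics/w2.png')
cv2.imwrite('pics/w2c.png',cv2.resize(a[150:285,140:240],None,fx=4,fy=4,interpolation=cv2.INTER_CUBIC))
E
```

```text
(no output)
```

View pics/w2c.png

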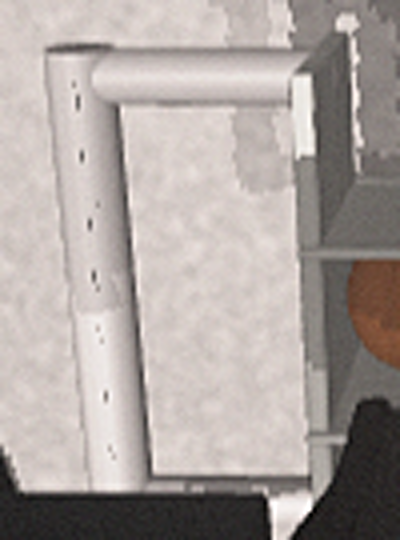

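```bash
python3 - <<'E'
from h import *
i=np.load('w2.npy',allow_pickle=True).item();S=vision.camera_info('scene');T=vision.camera_info('top')
f=lambda u,v:(140+(u+.5)/4-.5,150+(v+.5)/4-.5)
for c in [(86,103),(120,478),(83,50),(121,490)]: print(onz(i,f(*c),.14))
t=lambda u,v:(140+(u+.5)/4-.5,150+(v+.5)/4-.5)
s=lambda u,v:(225+(u+.5)/4-.5,185+(v+.5)/4-.5)
print(tri([ray(i,f(83,53)),ray(S,s(660,353))]),tri([ray(i,f(83,53)),ray(T,t(74,108))]),tri([ray(i,f(83,53)),ray(T,t(74,108)),ray(S,s(660,353))]))
E
```

```text
[0.54994661 0.30649093 0.14      ]
[0.47690005 0.31984407 0.14      ]
[0.55924745 0.30446743 0.14      ]
[0.47434577 0.32032844 0.14      ]
(array([0.55886173, 0.30271285, 0.1515011 ]), [np.float64(0.0024110594197391494), np.float64(0.0024110594197392756)]) (array([0.55874151, 0.30555632, 0.13901768]), [np.float64(0.0005770904857169299), np.float64(0.0005770904857169057)]) (array([0.55784236, 0.30301879, 0.14993513]), [np.float64(0.0027361497259826796), np.float64(0.0007252634739371668), np.float64(0.002245190502926627)])
```

```bash
python3 g.py .5134 .3132 .129; python3 - <<'E'
import numpy as np
a=np.radians(4.5+np.arange(0,46,3));y=191*np.cos(a);z=191*np.sin(a)
print((-np.diff(y)/40).round(3),(np.diff(z)/40).round(3))
E
```

```text
3.5833 [0.5041 0.2302 0.2306] ty [-1.678e-01 -9.858e-01  2.000e-04] ang -99.66 F [-0.2  0.4  0.6] 0.0302
units [ 2.539 -2.085  0.12 ]
[0.026 0.039 0.052 0.065 0.077 0.09  0.102 0.113 0.125 0.136 0.147 0.157
 0.167 0.177 0.186] [0.249 0.247 0.245 0.241 0.238 0.233 0.228 0.223 0.216 0.21  0.202 0.194
 0.186 0.177 0.167]
```

```bash
python3 -m handwheel '[{"tx":0,"ty":-0.7,"tz":0.04,"roll":0,"hand":30},{"tx":0,"ty":-0.7,"tz":0.04,"roll":0,"hand":30},{"tx":0,"ty":-0.68,"tz":0.04,"roll":0,"hand":30},{"tx":0,"ty":0,"tz":0,"roll":0,"hand":30},{"tx":0,"ty":0,"tz":0,"roll":0,"hand":30}]'; python3 -m handwheel '[{"tx":0.5,"ty":0,"tz":0,"roll":0,"hand":30},{"tx":0.5,"ty":0,"tz":0,"roll":0,"hand":30},{"tx":0,"ty":0,"tz":0,"roll":0,"hand":30},{"tx":0,"ty":0,"tz":0,"roll":0,"hand":30},{"tx":0,"ty":0,"tz":0,"roll":0,"hand":30}]';  python3 g.py .5134 .3132 .129
python3 - <<'E'
from h import *
i,im=snap('wrist','w3')
i,im=snap('scene'); cv2.imwrite('pics/s3.png',cv2.resize(im[170:310,300:450],None,fx=4,fy=4,interpolation=cv2.INTER_CUBIC))
E
```

```text
time_s: 4.0
tool_pos: [0.5123, 0.3155, 0.2303]
eef_rot: [-2.135, 0.175, 2.136]
contact_force: [0.8, 0.1, 0.8]
width: 0.0299
time_s: 4.42
tool_pos: [0.5134, 0.3135, 0.1915]
eef_rot: [-2.135, 0.179, 2.132]
contact_force: [0.5, -0.3, 0.1]
width: 0.0296
4.4167 [0.5134 0.3135 0.1915] ty [-1.672e-01 -9.859e-01 -4.000e-04] ang -99.63 F [ 0.5 -0.3  0.1] 0.0296
units [1.562e+00 9.000e-03 1.000e-03]
```

View pics/w3.png

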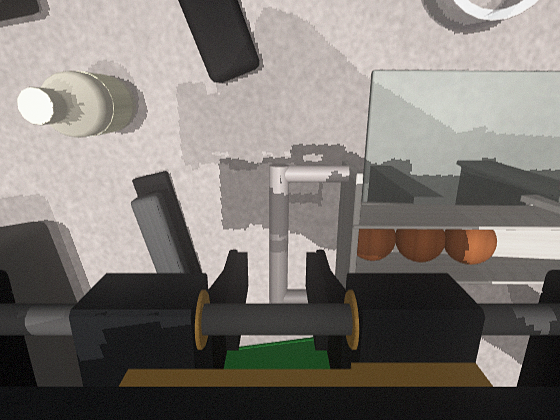

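View pics/s3.png

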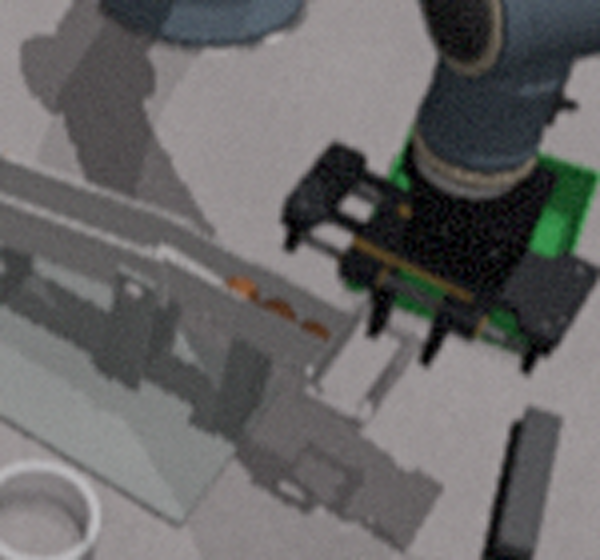

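The wrist view shows the bar at column 279, midway between the fingertips (columns 240 and 315). I descend and grip.

```bash
python3 -m handwheel '[{"tx":0.5,"ty":0,"tz":0,"roll":0,"hand":30},{"tx":0.5,"ty":0,"tz":0,"roll":0,"hand":30},{"tx":0.36,"ty":0,"tz":0,"roll":0,"hand":30},{"tx":0.2,"ty":0,"tz":0,"roll":0,"hand":30},{"tx":0,"ty":0,"tz":0,"roll":0,"hand":30}]' 30; python3 -m handwheel '[{"tx":0,"ty":0,"tz":0,"roll":0,"hand":0},{"tx":0,"ty":0,"tz":0,"roll":0,"hand":0},{"tx":0,"ty":0,"tz":0,"roll":0,"hand":0},{"tx":0,"ty":0,"tz":0,"roll":0,"hand":0},{"tx":0,"ty":0,"tz":0,"roll":0,"hand":0}]' 30;  python3 g.py .5134 .3132 .129
```

```text
time_s: 4.93
tool_pos: [0.5122, 0.3135, 0.1271]
eef_rot: [-2.133, 0.18, 2.137]
contact_force: [-0.3, 0.4, -0.0]
width: 0.0303
time_s: 5.35
tool_pos: [0.5131, 0.3125, 0.1292]
eef_rot: [-2.136, 0.182, 2.134]
contact_force: [-1.8, -4.0, 5.4]
width: 0.0107
5.35 [0.5131 0.3125 0.1292] ty [-0.1671 -0.9859  0.0025] ang -99.62 F [-1.8 -4.   5.4] 0.0107
units [ 0.005 -0.018 -0.004]
```

```bash
python3 -m handwheel '[{"tx":-0.25,"ty":0.026,"tz":0,"roll":0,"hand":0},{"tx":-0.247,"ty":0.039,"tz":0,"roll":0,"hand":0},{"tx":-0.245,"ty":0.052,"tz":0,"roll":0,"hand":0},{"tx":-0.241,"ty":0.065,"tz":0,"roll":0,"hand":0},{"tx":-0.238,"ty":0.077,"tz":0,"roll":0,"hand":0}]' 30; python3 g.py
python3 - <<'E'
from h import *
i,im=snap('scene'); cv2.imwrite('pics/s4.png',cv2.resize(im[170:310,260:450],None,fx=4,fy=4,interpolation=cv2.INTER_CUBIC))
E
```

```text
time_s: 5.77
tool_pos: [0.5113, 0.3029, 0.1778]
eef_rot: [-2.135, 0.18, 2.134]
contact_force: [2.7, -3.5, -4.9]
width: 0.011
5.7667 [0.5113 0.3029 0.1778] ty [-1.666e-01 -9.860e-01  8.000e-04] ang -99.59 F [ 2.7 -3.5 -4.9] 0.011
```

View pics/s4.png

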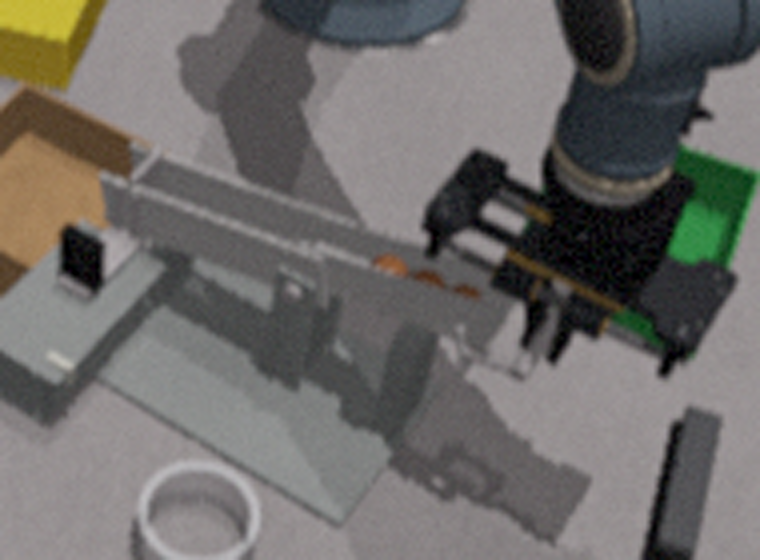

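The pan is rising with the bar held in the fingers at crop (540,340). I continue along the arc.

```bash
python3 -m handwheel '[{"tx":-0.233,"ty":0.09,"tz":0,"roll":0,"hand":0},{"tx":-0.228,"ty":0.1,"tz":0,"roll":0,"hand":0},{"tx":-0.223,"ty":0.113,"tz":0,"roll":0,"hand":0},{"tx":-0.216,"ty":0.125,"tz":0,"roll":0,"hand":0},{"tx":-0.21,"ty":0.136,"tz":0,"roll":0,"hand":0}]' 30
python3 -m handwheel '[{"tx":-0.202,"ty":0.147,"tz":0,"roll":0,"hand":0},{"tx":-0.194,"ty":0.157,"tz":0,"roll":0,"hand":0},{"tx":-0.186,"ty":0.167,"tz":0,"roll":0,"hand":0},{"tx":-0.177,"ty":0.177,"tz":0,"roll":0,"hand":0},{"tx":-0.167,"ty":0.186,"tz":0,"roll":0,"hand":0}]' 30
python3 -m handwheel '[{"tx":0,"ty":0,"tz":0,"roll":0,"hand":0},{"tx":0,"ty":0,"tz":0,"roll":0,"hand":0},{"tx":0,"ty":0,"tz":0,"roll":0,"hand":0},{"tx":0,"ty":0,"tz":0,"roll":0,"hand":0},{"tx":0,"ty":0,"tz":0,"roll":0,"hand":0}]' 30
python3 - <<'E'
from h import *
s=read_state();e=np.array([.167,.986,0]);b=np.array([.5134,.3132,.129])
d=s['tool_pos']-b;print('pan deg',np.degrees(np.arctan2(.015+d[2],.19+d@e))-4.5,'rad',np.hypot(.015+d[2],.19+d@e))
i,im=snap('scene'); cv2.imwrite('pics/s5.png',cv2.resize(im[170:310,260:450],None,fx=4,fy=4,interpolation=cv2.INTER_CUBIC))
i,im=snap('top'); cv2.imwrite('pics/t5.png',cv2.resize(im[150:260,140:340],None,fx=4,fy=4,interpolation=cv2.INTER_CUBIC))
E
```

```text
time_s: 6.23
tool_pos: [0.5075, 0.2816, 0.2226]
eef_rot: [-2.135, 0.177, 2.133]
contact_force: [4.2, -1.5, -7.3]
width: 0.011
time_s: 6.65
tool_pos: [0.5021, 0.2505, 0.2604]
eef_rot: [-2.136, 0.172, 2.13]
contact_force: [4.9, 3.4, -3.3]
width: 0.0105
time_s: 7.07
tool_pos: [0.5022, 0.251, 0.2598]
eef_rot: [-2.136, 0.173, 2.131]
contact_force: [3.4, 3.1, 4.5]
width: 0.0108
pan deg 44.48525609412128 rad 0.19328123419891888
```

View pics/s5.png

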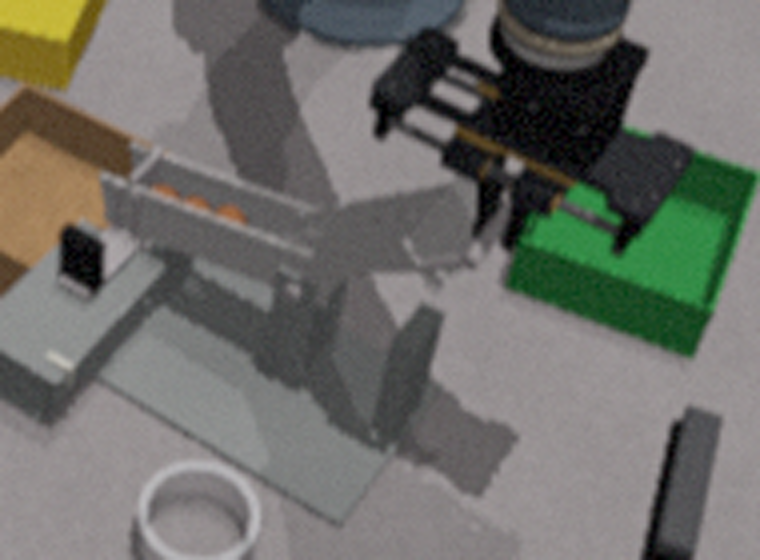

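View pics/t5.png

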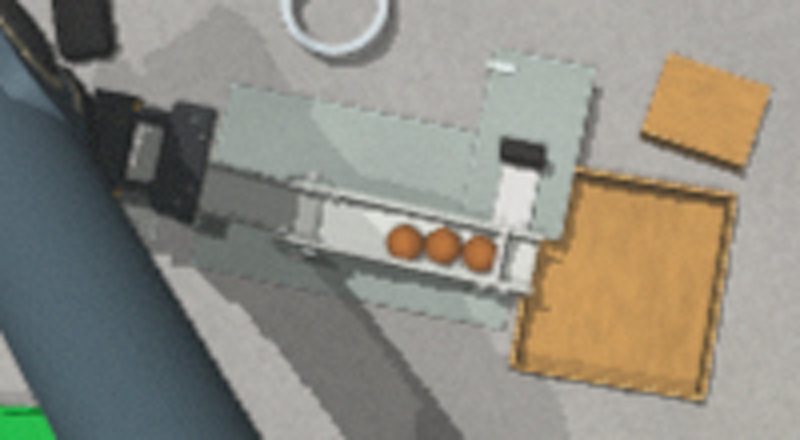

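All three balls sit in the chute against the gate (top crop (405,243), (443,246), (480,254)), and the pan is at about 44.5°. I lower it back along the arc.

```bash
python3 -m handwheel '[{"tx":0.167,"ty":-0.186,"tz":0,"roll":0,"hand":0},{"tx":0.177,"ty":-0.177,"tz":0,"roll":0,"hand":0},{"tx":0.186,"ty":-0.167,"tz":0,"roll":0,"hand":0},{"tx":0.194,"ty":-0.157,"tz":0,"roll":0,"hand":0},{"tx":0.202,"ty":-0.147,"tz":0,"roll":0,"hand":0}]' 30
python3 -m handwheel '[{"tx":0.21,"ty":-0.136,"tz":0,"roll":0,"hand":0},{"tx":0.216,"ty":-0.125,"tz":0,"roll":0,"hand":0},{"tx":0.223,"ty":-0.113,"tz":0,"roll":0,"hand":0},{"tx":0.228,"ty":-0.1,"tz":0,"roll":0,"hand":0},{"tx":0.233,"ty":-0.09,"tz":0,"roll":0,"hand":0}]' 30
python3 -m handwheel '[{"tx":0.238,"ty":-0.077,"tz":0,"roll":0,"hand":0},{"tx":0.241,"ty":-0.065,"tz":0,"roll":0,"hand":0},{"tx":0.245,"ty":-0.052,"tz":0,"roll":0,"hand":0},{"tx":0.247,"ty":-0.039,"tz":0,"roll":0,"hand":0},{"tx":0.25,"ty":-0.026,"tz":0,"roll":0,"hand":0}]' 30
python3 -m handwheel '[{"tx":0,"ty":0,"tz":0,"roll":0,"hand":0},{"tx":0,"ty":0,"tz":0,"roll":0,"hand":0},{"tx":0,"ty":0,"tz":0,"roll":0,"hand":0},{"tx":0,"ty":0,"tz":0,"roll":0,"hand":0},{"tx":0,"ty":0,"tz":0,"roll":0,"hand":0}]' 30
python3 - <<'E'
from h import *
s=read_state();e=np.array([.167,.986,0]);b=np.array([.5134,.3132,.129])
d=s['tool_pos']-b;print('pan deg',np.degrees(np.arctan2(.015+d[2],.19+d@e))-4.5,s['tool_pos'])
E
```

```text
time_s: 7.58
tool_pos: [0.5078, 0.2825, 0.2215]
eef_rot: [-2.136, 0.177, 2.133]
contact_force: [2.9, 0.7, 4.2]
width: 0.0109
time_s: 8.0
tool_pos: [0.5114, 0.3035, 0.1758]
eef_rot: [-2.135, 0.18, 2.134]
contact_force: [4.4, 0.1, 3.0]
width: 0.0111
time_s: 8.42
tool_pos: [0.513, 0.3126, 0.1275]
eef_rot: [-2.135, 0.183, 2.136]
contact_force: [-5.2, -11.9, 44.5]
width: 0.011
time_s: 8.83
tool_pos: [0.513, 0.3125, 0.127]
eef_rot: [-2.134, 0.182, 2.135]
contact_force: [5.3, -1.8, 2.1]
width: 0.0107
pan deg -0.5652682528693602 [0.51300444 0.3125132  0.12701749]
```

```bash
python3 -m handwheel '[{"tx":0,"ty":0,"tz":0,"roll":0,"hand":30},{"tx":0,"ty":0,"tz":0,"roll":0,"hand":30},{"tx":0,"ty":0,"tz":0,"roll":0,"hand":30},{"tx":0,"ty":0,"tz":0,"roll":0,"hand":30},{"tx":0,"ty":0,"tz":0,"roll":0,"hand":30}]' 30
python3 -m handwheel '[{"tx":-0.3,"ty":0,"tz":0,"roll":0,"hand":30},{"tx":-0.6,"ty":0,"tz":0,"roll":0,"hand":30},{"tx":-0.8,"ty":0,"tz":0,"roll":0,"hand":30},{"tx":-0.8,"ty":0,"tz":0,"roll":0,"hand":30},{"tx":-0.3,"ty":0,"tz":0,"roll":0,"hand":30}]' 30
python3 g.py .537 -.042 .24
python3 - <<'E'
from h import *
i,im=snap('scene'); cv2.imwrite('pics/s6.png',cv2.resize(im[170:310,225:425],None,fx=4,fy=4,interpolation=cv2.INTER_CUBIC))
E
```

```text
time_s: 9.25
tool_pos: [0.5116, 0.3142, 0.1275]
eef_rot: [-2.133, 0.178, 2.137]
contact_force: [-0.3, -0.7, -1.0]
width: 0.0288
time_s: 9.67
tool_pos: [0.5142, 0.3159, 0.2459]
eef_rot: [-2.139, 0.172, 2.126]
contact_force: [1.2, 0.9, 1.1]
width: 0.0298
9.6667 [0.5142 0.3159 0.2459] ty [-0.1657 -0.9862 -0.0057] ang -99.54 F [1.2 0.9 1.1] 0.0298
units [ 0.11   8.73  -2.045]
```

View pics/s6.png

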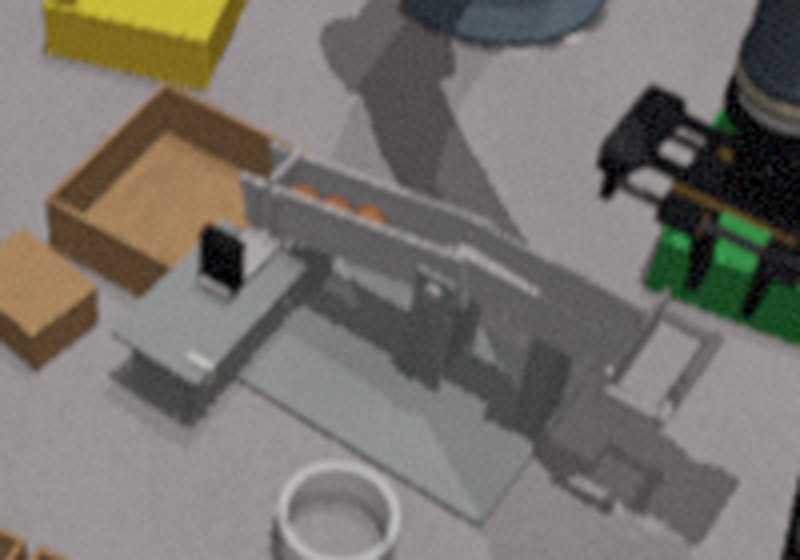

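```bash
python3 -m handwheel '[{"tx":0,"ty":0.95,"tz":-0.2,"roll":0,"hand":44},{"tx":0,"ty":0.95,"tz":-0.2,"roll":0,"hand":44},{"tx":0,"ty":0.95,"tz":-0.2,"roll":0,"hand":44},{"tx":0,"ty":0.95,"tz":-0.2,"roll":0,"hand":44},{"tx":0,"ty":0.95,"tz":-0.2,"roll":0,"hand":44}]' 30
python3 -m handwheel '[{"tx":0,"ty":0.95,"tz":-0.2,"roll":0,"hand":44},{"tx":0,"ty":0.95,"tz":-0.2,"roll":0,"hand":44},{"tx":0,"ty":0.95,"tz":-0.2,"roll":0,"hand":44},{"tx":0,"ty":0.95,"tz":-0.4,"roll":0,"hand":44},{"tx":0,"ty":0.18,"tz":0,"roll":-0.9,"hand":44}]' 30
python3 -m handwheel '[{"tx":0,"ty":0,"tz":0,"roll":-0.9,"hand":44},{"tx":0,"ty":0,"tz":0,"roll":-0.9,"hand":44},{"tx":0,"ty":0,"tz":0,"roll":-0.9,"hand":44},{"tx":0,"ty":0,"tz":0,"roll":-0.9,"hand":44},{"tx":0,"ty":0,"tz":0,"roll":-0.9,"hand":44}]' 30
python3 -m handwheel '[{"tx":0,"ty":0,"tz":0,"roll":-0.9,"hand":44},{"tx":0,"ty":0,"tz":0,"roll":-0.9,"hand":44},{"tx":0,"ty":0,"tz":0,"roll":-0.9,"hand":44},{"tx":0,"ty":0,"tz":0,"roll":-0.9,"hand":44},{"tx":0,"ty":0,"tz":0,"roll":-0.9,"hand":44}]' 30
python3 -m handwheel '[{"tx":0,"ty":0,"tz":0,"roll":-0.9,"hand":44},{"tx":0,"ty":0,"tz":0,"roll":-0.9,"hand":44},{"tx":0,"ty":0,"tz":0,"roll":-0.9,"hand":44},{"tx":0,"ty":0,"tz":0,"roll":-0.9,"hand":44},{"tx":0,"ty":0,"tz":0,"roll":-0.9,"hand":44}]' 30
python3 g.py .537 -.042 .24
```

```text
time_s: 10.13
tool_pos: [0.5197, 0.1182, 0.2395]
eef_rot: [-2.134, 0.179, 2.136]
contact_force: [0.6, -0.4, -0.1]
width: 0.0433
time_s: 10.55
tool_pos: [0.5338, -0.0524, 0.2395]
eef_rot: [-2.173, 0.111, 2.173]
contact_force: [0.6, -0.6, -0.4]
width: 0.0442
time_s: 10.97
tool_pos: [0.5329, -0.0435, 0.2394]
eef_rot: [2.054, 0.32, -2.057]
contact_force: [0.2, 0.2, -0.6]
width: 0.0441
time_s: 11.38
tool_pos: [0.533, -0.0434, 0.2394]
eef_rot: [1.814, 0.664, -1.816]
contact_force: [0.4, 0.7, -0.4]
width: 0.0442
time_s: 11.8
tool_pos: [0.5329, -0.0434, 0.2394]
eef_rot: [1.55, 0.946, -1.553]
contact_force: [-0.4, 0.2, 0.2]
width: 0.0442
11.8 [ 0.5329 -0.0434  0.2394] ty [ 0.8884 -0.459  -0.0015] ang -27.32 F [-0.4  0.2  0.2] 0.0442
units [-0.014  0.074 -0.078]
```

```bash

python3 -m handwheel '[{"tx":0,"ty":0,"tz":0,"roll":-0.9,"hand":44},{"tx":0,"ty":0,"tz":0,"roll":-0.9,"hand":44},{"tx":0,"ty":0,"tz":0,"roll":-0.9,"hand":44},{"tx":0,"ty":0,"tz":0,"roll":-0.7,"hand":44},{"tx":0,"ty":0,"tz":0,"roll":0,"hand":44}]' 30
python3 -m handwheel '[{"tx":0,"ty":0,"tz":0,"roll":0,"hand":44},{"tx":0,"ty":0,"tz":0,"roll":0,"hand":44},{"tx":0,"ty":0,"tz":0,"roll":0,"hand":44},{"tx":0,"ty":0,"tz":0,"roll":0,"hand":44},{"tx":0,"ty":0,"tz":0,"roll":0,"hand":44}]' 30
python3 g.py .537 -.042 .24
python3 - <<'E'
from h import *
i,im=snap('wrist','w7');np.save('w7.npy',i,allow_pickle=True)
cv2.imwrite('pics/w7c.png',cv2.resize(im[150:300,190:390],None,fx=4,fy=4,interpolation=cv2.INTER_CUBIC))
E
```

```text
time_s: 12.22
tool_pos: [0.533, -0.0434, 0.2394]
eef_rot: [1.342, 1.118, -1.344]
contact_force: [0.9, -1.0, 0.7]
width: 0.0444
time_s: 12.63
tool_pos: [0.5336, -0.0435, 0.2401]
eef_rot: [1.344, 1.116, -1.344]
contact_force: [0.1, 0.3, -0.9]
width: 0.0439
12.6333 [ 0.5336 -0.0435  0.2401] ty [ 9.830e-01 -1.835e-01  1.000e-04] ang -10.57 F [ 0.1  0.3 -0.9] 0.0439
units [ 0.004  0.076 -0.052]
```

View pics/w7.png

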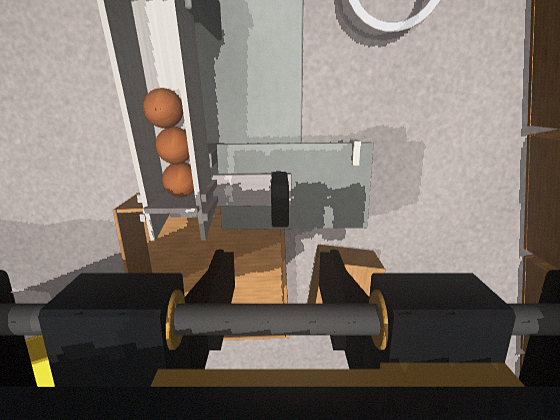

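View pics/w7c.png

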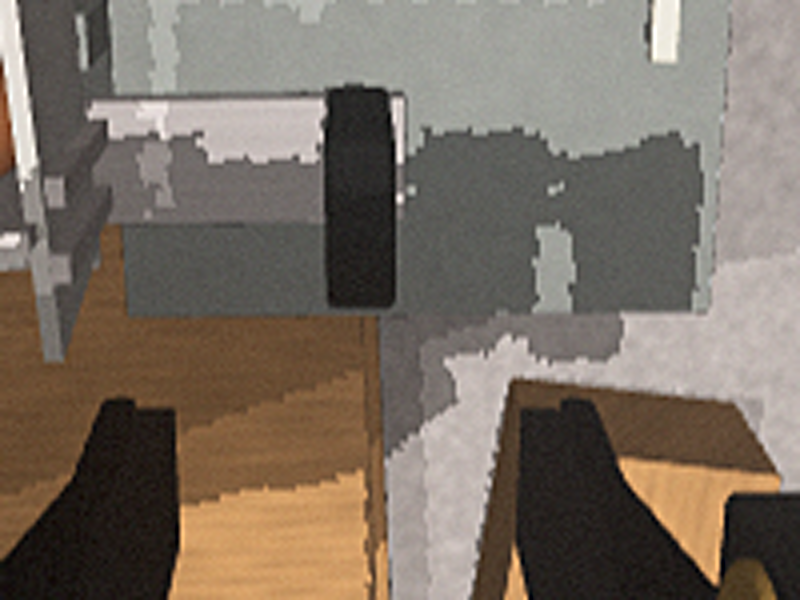

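```bash
python3 - <<'E'
from h import *
i=np.load('w7.npy',allow_pickle=True).item();j=np.load('w1.npy',allow_pickle=True).item()
f=lambda u,v:(190+(u+.5)/4-.5,150+(v+.5)/4-.5)
g=lambda u,v:(130+(u+.5)/4-.5,100+(v+.5)/4-.5)
ex=np.array([np.cos(np.radians(9.6)),-np.sin(np.radians(9.6)),0]);ey=np.array([-ex[1],ex[0],0])
def sh(n,p):print(n,p.round(4),'xy disp',round(p@ex,4),round(p@ey,4))
for uv in [(327,305),(396,307)]: sh('top far',onz(i,f(*uv),.13))
for uv in [(329,88),(392,90)]: sh('bot near',onz(i,f(*uv),.078))
a=cv2.imread('pics/w7.png')
m=((a.min(2)>190)).astype(np.uint8);m[:135]=0;m[175:]=0;m[:,:340]=0;m[:,372:]=0
n,l,st,c=cv2.connectedComponentsWithStats(m);k=1+st[1:,4].argmax();print(st[k],c[k])
sh('mark w7',onz(i,c[k],.074))
b=cv2.imread('pics/w1.png');m=((b.min(2)>195)).astype(np.uint8);m[:120]=0;m[140:]=0;m[:,:140]=0;m[:,190:]=0
n,l,st,c2=cv2.connectedComponentsWithStats(m);k2=1+st[1:,4].argmax();print(st[k2],c2[k2]);sh('mark w1',onz(j,c2[k2],.074))
print('tri mark',tri([ray(i,c[k]),ray(j,c2[k2])]))
# tab top inner(-x) -y corner seen in both
print('tri tab corner',tri([ray(i,f(327,306)),ray(j,g(350,549))]))
E
```

```text
top far [ 0.5279 -0.056   0.13  ] xy disp 0.5299 0.0328
top far [ 0.5415 -0.059   0.13  ] xy disp 0.5438 0.0321
bot near [ 0.534  -0.0229  0.078 ] xy disp 0.5303 0.0665
bot near [ 0.5481 -0.026   0.078 ] xy disp 0.5448 0.0658
[353 141   8  25 152] [356.23684211 152.90131579]
mark w7 [ 0.6129 -0.0207  0.074 ] xy disp 0.6078 0.0818
[159 126  21   8 152] [168.81578947 129.74342105]
mark w1 [ 0.6124 -0.0227  0.074 ] xy disp 0.6076 0.0798
tri mark (array([ 0.61288612, -0.02152317,  0.07130221]), [np.float64(0.000646269566288111), np.float64(0.000646269566288262)])
tri tab corner (array([ 0.52767626, -0.05734156,  0.12683364]), [np.float64(9.180029106623044e-05), np.float64(9.180029106630373e-05)])
```

```bash

python3 -m handwheel '[{"tx":0,"ty":0.1,"tz":-0.06,"roll":-0.1,"hand":44},{"tx":0.7,"ty":0,"tz":0,"roll":0,"hand":44},{"tx":0.7,"ty":0,"tz":0,"roll":0,"hand":44},{"tx":0.6,"ty":0,"tz":0,"roll":0,"hand":44},{"tx":0,"ty":0,"tz":0,"roll":0,"hand":44}]' 30
python3 -m handwheel '[{"tx":0,"ty":0,"tz":0,"roll":0,"hand":44},{"tx":0,"ty":0,"tz":0,"roll":0,"hand":44},{"tx":0,"ty":0,"tz":0,"roll":0,"hand":44},{"tx":0,"ty":0,"tz":0,"roll":0,"hand":44},{"tx":0,"ty":0,"tz":0,"roll":0,"hand":44}]' 30
python3 g.py .5379 -.041 .094
python3 - <<'E'
from h import *
i,im=snap('wrist','w8')
E
```

```text
time_s: 13.1
tool_pos: [0.535, -0.042, 0.1558]
eef_rot: [1.333, 1.128, -1.344]
contact_force: [-0.7, -0.3, 0.3]
width: 0.0439
time_s: 13.52
tool_pos: [0.5388, -0.0419, 0.1614]
eef_rot: [1.338, 1.119, -1.336]
contact_force: [0.5, -0.6, -0.1]
width: 0.0441
13.5167 [ 0.5388 -0.0419  0.1614] ty [ 0.9846 -0.1747  0.0024] ang -10.06 F [ 0.5 -0.6 -0.1] 0.0441
units [ 1.686 -0.031 -0.019]
```

View pics/w8.png

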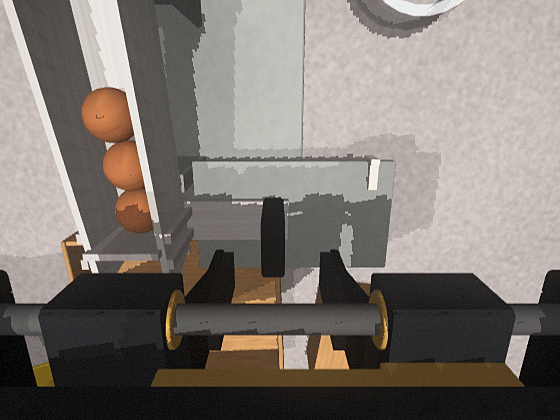

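The tab (columns 262–285) lies between the fingertips (columns 233 and 320). I descend and grip.

```bash

python3 -m handwheel '[{"tx":0.5,"ty":-0.03,"tz":-0.02,"roll":0,"hand":44},{"tx":0.5,"ty":0,"tz":0,"roll":0,"hand":44},{"tx":0.4,"ty":0,"tz":0,"roll":0,"hand":44},{"tx":0.28,"ty":0,"tz":0,"roll":0,"hand":44},{"tx":0,"ty":0,"tz":0,"roll":0,"hand":44}]' 45
python3 -m handwheel '[{"tx":0,"ty":0,"tz":0,"roll":0,"hand":44},{"tx":0,"ty":0,"tz":0,"roll":0,"hand":0},{"tx":0,"ty":0,"tz":0,"roll":0,"hand":0},{"tx":0,"ty":0,"tz":0,"roll":0,"hand":0},{"tx":0,"ty":0,"tz":0,"roll":0,"hand":0}]' 45
python3 -m handwheel '[{"tx":0,"ty":0,"tz":0,"roll":0,"hand":0},{"tx":0,"ty":0,"tz":0,"roll":0,"hand":0},{"tx":0,"ty":0,"tz":0,"roll":0,"hand":0},{"tx":0,"ty":0,"tz":0,"roll":0,"hand":0},{"tx":0,"ty":0,"tz":0,"roll":0,"hand":0}]' 45
python3 g.py .5379 -.041 .094
python3 - <<'E'
from h import *
i,im=snap('wrist','w9')
E
```

```text
time_s: 13.98
tool_pos: [0.5356, -0.0411, 0.0911]
eef_rot: [1.335, 1.124, -1.34]
contact_force: [0.2, -0.5, -0.1]
width: 0.0439
time_s: 14.4
tool_pos: [0.5375, -0.041, 0.0937]
eef_rot: [1.338, 1.12, -1.336]
contact_force: [-1.7, 0.5, -0.6]
width: 0.0252
time_s: 14.82
tool_pos: [0.5368, -0.0409, 0.0933]
eef_rot: [1.337, 1.121, -1.338]
contact_force: [-2.3, -0.3, 4.3]
width: 0.0137
14.8167 [ 0.5368 -0.0409  0.0933] ty [ 9.847e-01 -1.745e-01 -2.000e-04] ang -10.05 F [-2.3 -0.3  4.3] 0.0137
units [-0.019  0.026 -0.003]
```

View pics/w9.png

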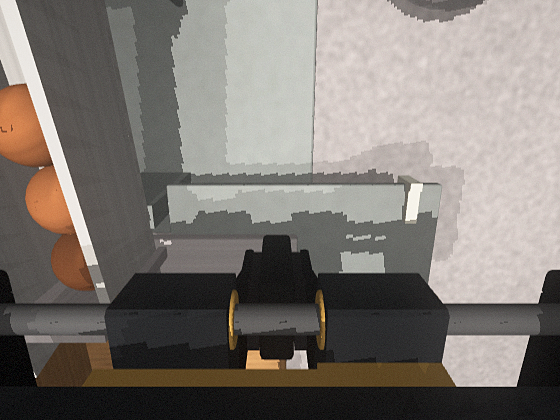

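```bash

python3 -m handwheel '[{"tx":0,"ty":0.1,"tz":0,"roll":0,"hand":0},{"tx":0,"ty":0.2,"tz":0,"roll":0,"hand":0},{"tx":0,"ty":0.2,"tz":0,"roll":0,"hand":0},{"tx":0,"ty":0.2,"tz":0,"roll":0,"hand":0},{"tx":0,"ty":0.2,"tz":0,"roll":0,"hand":0}]' 45
python3 -m handwheel '[{"tx":0,"ty":0.2,"tz":0,"roll":0,"hand":0},{"tx":0,"ty":0.2,"tz":0,"roll":0,"hand":0},{"tx":0,"ty":0.2,"tz":0,"roll":0,"hand":0},{"tx":0,"ty":0.2,"tz":0,"roll":0,"hand":0},{"tx":0,"ty":0.26,"tz":0,"roll":0,"hand":0}]' 45
python3 -m handwheel '[{"tx":0,"ty":0,"tz":0,"roll":0,"hand":0},{"tx":0,"ty":0,"tz":0,"roll":0,"hand":0},{"tx":0,"ty":0,"tz":0,"roll":0,"hand":0},{"tx":0,"ty":0,"tz":0,"roll":0,"hand":0},{"tx":0,"ty":0,"tz":0,"roll":0,"hand":0}]' 45
python3 g.py 
python3 - <<'E'
from h import *
i,im=snap('wrist','w10');np.save('w10.npy',i,allow_pickle=True)
cv2.imwrite('pics/w10c.png',cv2.resize(im[130:300,190:390],None,fx=3.5,fy=3.5,interpolation=cv2.INTER_CUBIC))
i,im=snap('scene','s10full'); cv2.imwrite('pics/s10.png',cv2.resize(im[170:310,225:425],None,fx=4,fy=4,interpolation=cv2.INTER_CUBIC))
i,im=snap('top','t10full'); cv2.imwrite('pics/t10.png',cv2.resize(im[150:260,140:340],None,fx=4,fy=4,interpolation=cv2.INTER_CUBIC))
E
```

```text
time_s: 15.28
tool_pos: [0.5718, -0.0471, 0.0932]
eef_rot: [1.336, 1.122, -1.339]
contact_force: [-5.4, 0.1, 6.8]
width: 0.0137
time_s: 15.7
tool_pos: [0.6126, -0.0542, 0.0932]
eef_rot: [1.335, 1.123, -1.34]
contact_force: [-8.6, 0.3, 7.4]
width: 0.0136
time_s: 16.12
tool_pos: [0.6127, -0.0542, 0.0932]
eef_rot: [1.335, 1.123, -1.34]
contact_force: [-7.2, 0.6, 7.8]
width: 0.0138
16.1167 [ 0.6127 -0.0542  0.0932] ty [ 0.9847 -0.1743 -0.0028] ang -10.04 F [-7.2  0.6  7.8] 0.0138
```

View pics/w10c.png

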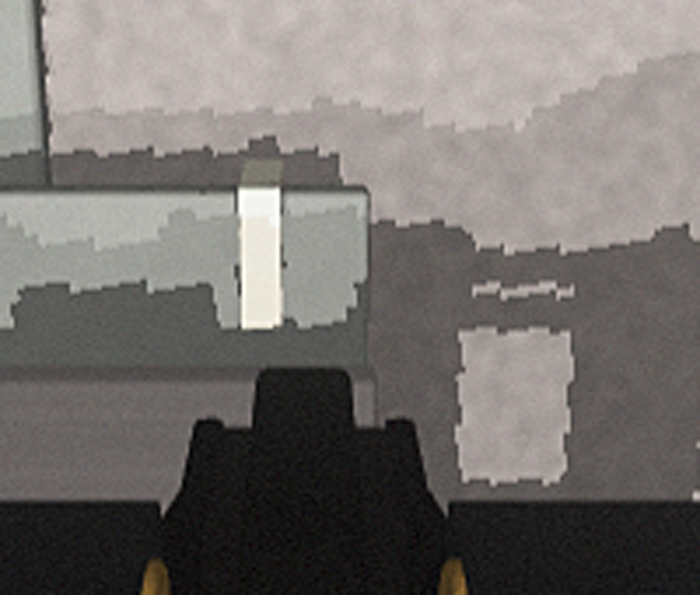

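View pics/s10.png

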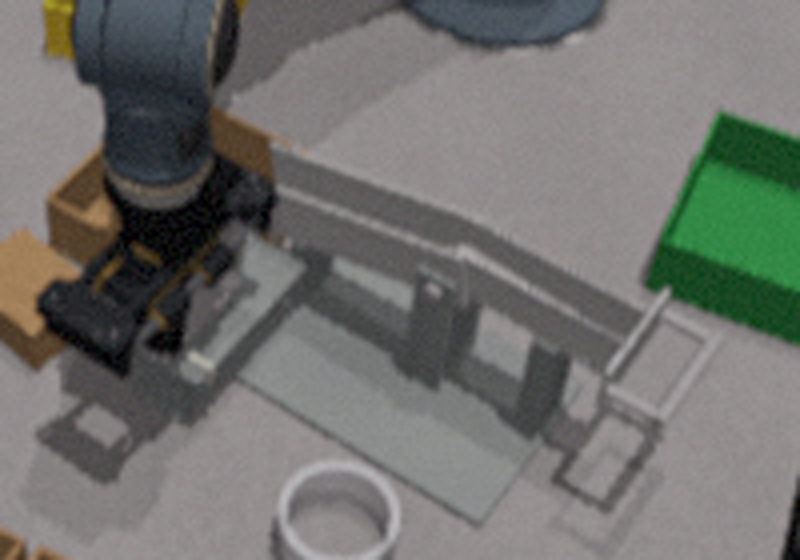

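View pics/t10.png

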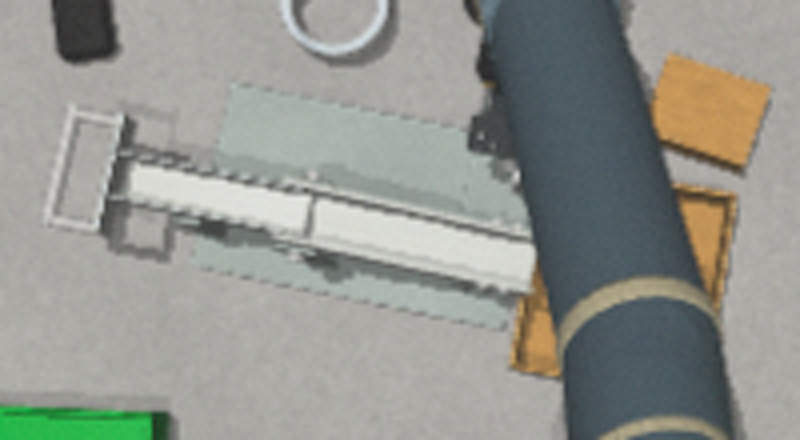

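```bash
python3 - <<'E'
from h import *
i=np.load('w10.npy',allow_pickle=True).item();s=read_state();M=R.from_rotvec(s['eef_rot']).as_matrix()
f=lambda u,v:(190+(u+.5)/3.5-.5,130+(v+.5)/3.5-.5)
for uv in [(238,186),(280,186),(240,328),(283,328),(260,257)]:
    p=onz(i,f(*uv),.074);print(p.round(4),'rel TCP ty mm',((p-s['tool_pos'])@M[:,1]*1000).round(2))
for uv in [(257,372),(349,372)]:
    p=onz(i,f(*uv),.09);print('tab',p.round(4),((p-s['tool_pos'])@M[:,1]*1000).round(2))
for uv in [(255,372),(351,372)]:
    p=onz(i,f(*uv),.13);print('tab if top',p.round(4),((p-s['tool_pos'])@M[:,1]*1000).round(2))
E
```

```text
[ 0.6117 -0.0094  0.074 ] rel TCP ty mm -8.76
[ 0.6177 -0.0105  0.074 ] rel TCP ty mm -2.66
[ 0.6078 -0.031   0.074 ] rel TCP ty mm -8.82
[ 0.6142 -0.0322  0.074 ] rel TCP ty mm -2.34
[ 0.6129 -0.0206  0.074 ] rel TCP ty mm -5.68
tab [ 0.6108 -0.0322  0.09  ] -5.68
tab [ 0.6234 -0.0344  0.09  ] 7.05
tab if top [ 0.6152 -0.0164  0.13  ] -4.24
tab if top [ 0.625  -0.0181  0.13  ] 5.66
```

```bash

python3 -m handwheel '[{"tx":0,"ty":-0.05,"tz":0,"roll":0,"hand":0},{"tx":0,"ty":-0.05,"tz":0,"roll":0,"hand":0},{"tx":0,"ty":-0.05,"tz":0,"roll":0,"hand":0},{"tx":0,"ty":0,"tz":0,"roll":0,"hand":0},{"tx":0,"ty":0,"tz":0,"roll":0,"hand":0}]' 45
python3 -m handwheel '[{"tx":0,"ty":0,"tz":0,"roll":0,"hand":0},{"tx":0,"ty":0,"tz":0,"roll":0,"hand":0},{"tx":0,"ty":0,"tz":0,"roll":0,"hand":0},{"tx":0,"ty":0,"tz":0,"roll":0,"hand":0},{"tx":0,"ty":0,"tz":0,"roll":0,"hand":0}]' 45
python3 g.py 
python3 - <<'E'
from h import *
i,im=snap('wrist','w11')
s=read_state();M=R.from_rotvec(s['eef_rot']).as_matrix()
m=((im.min(2)>185)).astype(np.uint8);m[:175]=0;m[230:]=0;m[:,:240]=0;m[:,320:]=0
n,l,st,c=cv2.connectedComponentsWithStats(m);k=1+st[1:,4].argmax();print(st[k],c[k])
p=onz(i,c[k],.074);print(p,((p-s['tool_pos'])@M[:,1]*1000).round(2))
cv2.imwrite('pics/w11c.png',cv2.resize(im[130:300,190:390],None,fx=3.5,fy=3.5,interpolation=cv2.INTER_CUBIC))
i,im=snap('scene'); cv2.imwrite('pics/s11.png',cv2.resize(im[170:290,215:325],None,fx=6,fy=5,interpolation=cv2.INTER_CUBIC))
i,im=snap('top'); cv2.imwrite('pics/t11.png',cv2.resize(im[150:260,240:360],None,fx=5,fy=5,interpolation=cv2.INTER_CUBIC))
E
```

```text
time_s: 16.68
tool_pos: [0.6067, -0.0532, 0.0932]
eef_rot: [1.335, 1.123, -1.34]
contact_force: [-8.2, 1.3, 8.0]
width: 0.0137
time_s: 17.1
tool_pos: [0.6067, -0.0532, 0.0932]
eef_rot: [1.335, 1.123, -1.34]
contact_force: [-7.9, 0.3, 7.5]
width: 0.0139
17.1 [ 0.6067 -0.0532  0.0932] ty [ 0.9847 -0.1743 -0.0029] ang -10.04 F [-7.9  0.3  7.5] 0.0139
[270 184  12  40 453] [275.78145695 203.09271523]
[ 0.61287765 -0.0205897   0.074     ] 0.42
```

View pics/w11c.png

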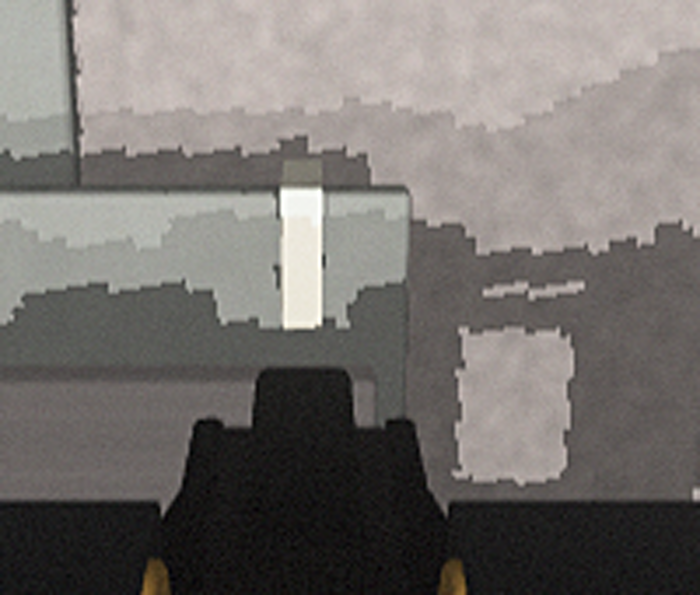

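View pics/t11.png

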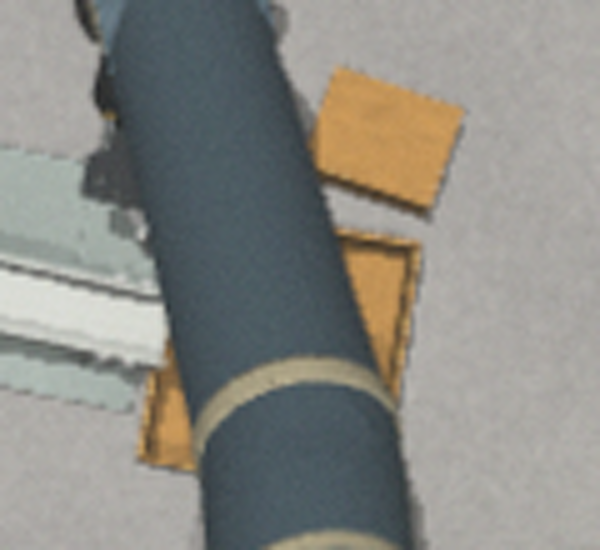

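View pics/s11.png

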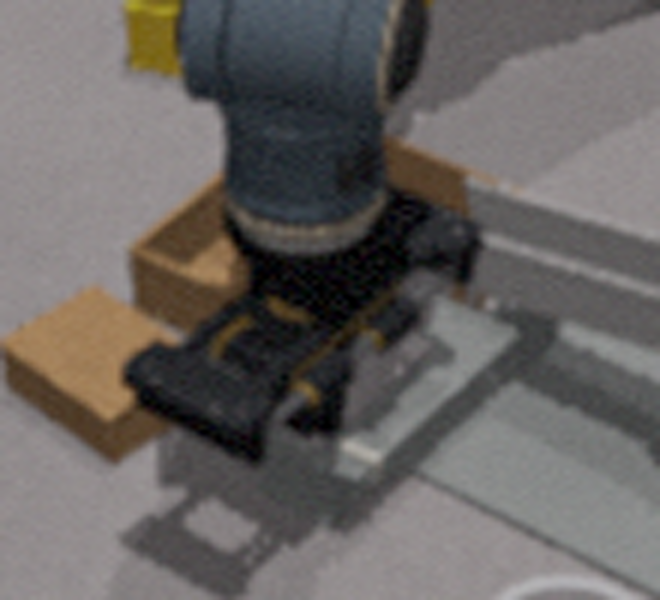

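View pics/w11.png

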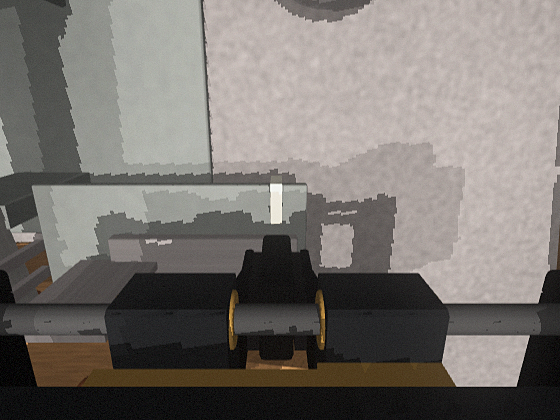

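```bash

python3 -m handwheel '[{"tx":0,"ty":0,"tz":0,"roll":0,"hand":0},{"tx":0,"ty":0,"tz":0,"roll":0,"hand":0},{"tx":0,"ty":0,"tz":0,"roll":0,"hand":0},{"tx":0,"ty":0,"tz":0,"roll":0,"hand":0},{"tx":0,"ty":0,"tz":0,"roll":0,"hand":0}]' 45
python3 - <<'E'
from h import *
def balls(n,im):
    h=cv2.cvtColor(im,cv2.COLOR_BGR2HSV)
    m=cv2.inRange(h,(5,150,60),(12,230,255));k=cv2.connectedComponentsWithStats(m)
    print(n,[(k[2][j].tolist()) for j in range(1,k[0]) if k[2][j,4]>12][:12])
balls('ref t0',cv2.imread('pics/top0.png')); balls('ref s0',cv2.imread('pics/scene0.png'));balls('ref w7',cv2.imread('pics/w7.png'))
for n in ['top','scene','wrist']:
    i,im=snap(n,n+'12');balls(n,im)
im=cv2.imread('pics/wrist12.png');cv2.imwrite('pics/w12l.png',cv2.resize(im[170:390,0:300],None,fx=2.6,fy=2.6,interpolation=cv2.INTER_CUBIC))
E
```

```text
time_s: 17.67
tool_pos: [0.6067, -0.0532, 0.0932]
eef_rot: [1.335, 1.123, -1.34]
contact_force: [-7.7, -0.2, 8.0]
width: 0.0138
ref t0 [[20, 52, 28, 27, 113], [20, 56, 6, 5, 15], [26, 65, 9, 7, 22], [6, 75, 40, 27, 68]]
ref s0 []
ref w7 [[149, 89, 18, 6, 25], [143, 91, 33, 37, 496], [156, 128, 33, 35, 809], [163, 163, 31, 33, 712]]
top [[19, 50, 29, 23, 85], [0, 73, 45, 29, 69]]
scene []
wrist [[78, 379, 8, 8, 18]]
```

View pics/w12l.png

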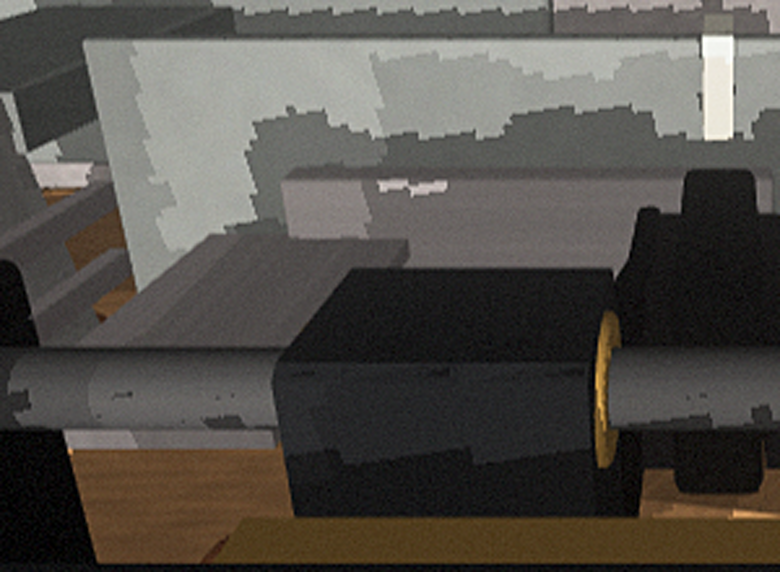

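View pics/scene12.png

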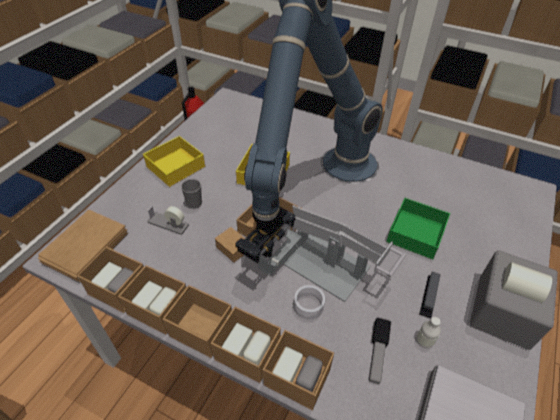

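View pics/top12.png

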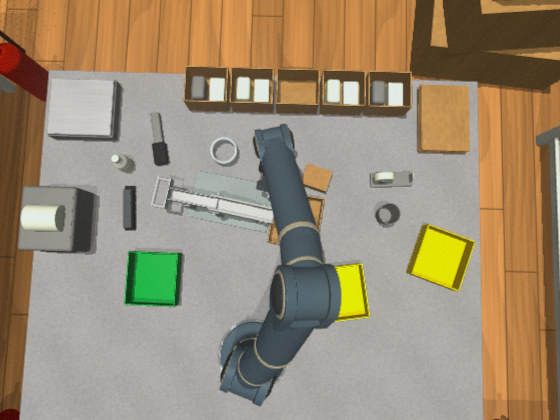

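```bash
python3 -c "
from bench import r
print(r.close_job())"
```

```text
the job is handed in; nothing more can be done
None
```

I lifted the pan by its bar to about 44.5° (worked out from the tool position) and waited there. All three balls ran down to the shut gate, and I brought the pan back to its level stop. I then gripped the tab and pulled it out to the mark. The job was handed in at about 18 s of the 61 s allowed, with the gate still held open.

**Overshoot:** my first pull went about 6 mm too far because I added the rows up wrong. I measured that in the wrist view and moved back 6 mm.

**Last checks before hand-in:**
- **Gate:** the mark was 0.4 mm from the jaw centre along the pull direction. The grip was set to 45 N at 13.8 mm opening, and the force on the tool along the pull was about 8 N.
- **Pan and bystanders:** the pan looked level and the bystanders looked undisturbed in the scene and top views. I judged both by eye.
- **Lowering force:** it briefly read 44.5 N at the wrist as the bar met its level stop. That was through the fingers' grip and well under the 120 N wrist limit.

**Not fully confirmed:** the arm hid most of the catch bin. I could not see all three balls lying in it, only one ball-coloured patch there. The chute was empty down to its lower end, and no ball was visible anywhere else on the bench.

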